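Shut the cutter case and stack two more squarely on it

TASK

Push the lid of the big wooden cutter case shut, then stack the brown wooden case squarely in the middle of its lid and the smaller pale case squarely in the middle of the brown one, long sides all parallel. Set the cases down, do not drop them, and leave the blue case and the steel tin where they are.

Things in the scene. Friction and masses are not known exactly. Their poses are not given: they have to be found in the camera images.
- bottom_case: The big tan wooden cutter case, fixed to the table, its lid half open, blue lining and cutters inside. 130 (x) x 190 (y, its long side) x 46 mm tray; origin at the centre of its underside, on the table. The lid is hinged along its +x long side; brass catches on the -x side.
- lid (a joint): Angle of that lid in rad: 0 fully shut (it lies flat on the tray), grows as it opens; starts at 0.5 to 1.0. A stiff hinge: the lid stays where it is left, and pressing on its outer face near its free edge with 2 to 5 N moves it.
- hinge_line (a point): Middle of the lid's hinge line, on the tray's top edge, 46 mm above the table, fixed to the tray; x and y axes as the tray's. The hinge turns about y.
- lid_top (a point): Centre of the lid's outer face; it moves with the lid. The lid is a plain slab 130 x 190 mm, 14 mm thick, starting at the hinge line; z points out of the outer face, y along the hinge and long side. Shut, this point is 60 mm above the table, over the tray's centre.
- brown_case: Loose closed case of warm brown wood, 62 (x) x 150 (y, its long side) x 44 mm high, about 0.4 kg, two small brass catches on the -x side. Origin at the centre of its underside; z up.
- brown_top (a point): Centre of the brown case's top face, 44 mm above its underside; axes as the case's.
- pale_case: Loose closed case of pale plywood, the smallest one, 56 (x) x 120 (y, its long side) x 36 mm high, about 0.26 kg, two small brass catches. Origin at the centre of its underside; z up.
- blue_case: Bystander: blue plastic case, 90 x 130 x 40 mm. Origin at the centre of its underside. Leave alone.
- tin: Bystander: round steel tin, 88 mm across, 46 mm high. Origin at the centre of its underside. Leave alone.

How it is judged:
By the outcome, as a careful person would: the job done as asked, in the order asked, and still so for the second after the job is handed in, with the robot touching nothing.
It also fails if it takes over 72 s, if anything falls off the work surface, if the arm or the gripper's body presses on something with over 40 N, if the wrist force passes 120 N, or if a joint passes its speed limit or range.

ROBOT

A 6-joint arm with a two-finger parallel gripper is mounted at the origin on the work surface. World frame = base frame: x ahead of the robot, y to its left, z up, the work surface at z = 0. Lengths are in m, angles in rad, forces in N, time in s.
With the tool pointing down it reaches from about 0.25 to 0.725 m from the base axis. Payload 4 kg.
Tool frame: the origin (TCP) lies on the centre line of the jaws, within the pads' length; the fingertips stand 22 mm ahead of it and the grasp point (between the pads) lies 3 mm ahead of it (bot.tip_reach is the distance from the TCP to the fingertips, in m); z points along the fingers, y is the line along which they close (so a half turn about z gives the same grasp; the last joint's range is limited). The gripper opens to 85 mm and grips with 20 to 120 N. Pads are 22 mm wide; open, the fingers measure 114 mm over their backs; the gripper's body (76 mm by 85 mm) begins 54 mm behind the grasp point. The pads swing forward as they close: fully open they stand 13 mm farther back than shut.
Start: joints at [1.348, 0.241, 0.005, 1.335, 0, 1.571], TCP at [0.11, 0.488, 0.253] pointing down, gripper open.
Joint ranges: [-2.72, 2.72], [-1.05, 1.87], [-1.09, 1.28], [-1.99, 2.15], [-1.42, 1.44], [-3.14, 3.14]. Speed limits (rad/s): [2.79, 2.79, 3.14, 3.14, 3.14, 3.14].

INTERFACE

Orientations are given as a unit quaternion [x, y, z, w].
In Python, from workcell import bot gives the robot as it stands. The module is installed in compiled form; this text tells all that it offers.
- The arm moves only by the tool apply_moves, never from a script. Its argument "commands" is a list of rows, each a list of 4 numbers: the shift along the tool's x, y, z scaled (see below), then the turn about the tool's z scaled (see below). In form: [[tx, ty, tz, roll], ...]. A call has exactly 5 rows; each row shifts and turns the commanded pose from where the row before left it, along the tool's axes as they then stand; what a row does not reach is not made up. The controller multiplies each number of a shift by 20 mm and each number of a turn by 60 degrees. A row lasts 1/12 s, in which the tool goes at most 41.7 mm and 7.16 degrees, less where a joint would pass 70% of its speed; a pose out of reach is approached as far as the arm can. A call with a number of a shift or a turn outside -1 to 1 is refused whole. A call with a gripper value outside its range is refused whole. "claw" is the closure, from 0 (fully open) to 1 (shut), set as the call begins (left out, the last holds). The fingers move at their own pace and stop on an object; the grip force is fixed at half the most. Time passes only in rows, so rows that do not move let the fingers close, or fill a call up. It gives the time, the measured TCP pose, the force, the opening and the grip force at its end, in the units of the state.
- bot.get_obs(): the state, without advancing time (a new reading comes with each control period).
- bot.camera(name): name is "scene" or "top" or "wrist"; returns a dict with "image" (420x560x3 uint8, blue, green, red), "camera_matrix" (3x3 intrinsics, pixels), "R" (3x3) and "t" (3): a world point X has camera coordinates R X + t. Camera axes: x right, y down, z forward; pixel columns grow to the right and rows downward; lengths in m; the calibration is good to about 2 mm. A picture is of the moment at which its call begins. There is no depth.
- bot.job_done(): hands the job in; it is judged then, once.
The state is a dict: "clock": time; "joint_pos": joint angles; "joint_vel": joint speeds; "tau": joint torques, N m; "eef_pos": TCP position; "tool_rot": TCP orientation; "ft_force": force on the tool from outside, world axes, zero at the start; "ft_torque": the same for the moment, N m; "grip_width": finger opening in m; "grasp_force": force on a finger pad.
Only numpy, scipy, OpenCV 4.12 (cv2) and the standard library are available. Lean on these libraries where they do the work, as an engineer would, in place of code of your own. Each camera call takes 0.05 s, during which the arm holds its last target. There are 200 camera calls.

## Working session

There is one attempt and no reset: what is moved stays moved. The work goes in short steps, Python scripts to look and compute and a tool call to move; the robot and the scene stay as the last step left them, time stands still between calls to the robot, and variables do not carry over. Pictures are saved under pics/ and viewed, at most 10 in all, crops included, and the job is handed in when it is done.

Besides the shell and the picture viewer there is one more tool, called after "Request:" as name([rows], argument=value, ...), one row to a line, values as JSON. apply_moves: Moves the arm, as the interface text tells. Shifts and turns lie within -1 to 1; 1 stands for 20 mm of shift or 60 degrees of turn. Its arguments: {"type":"object","properties":{"commands":{"type":"array","items":{"type":"array","items":{"type":"number","minimum":-1,"maximum":1}}},"claw":{"type":"number"}},"required":["commands"]}

```bash
mkdir -p pics; python3 - <<'E'
from workcell import bot
import cv2,pickle
o=bot.get_obs(); print({k:o[k] for k in('clock','eef_pos','tool_rot','grip_width')},bot.tip_reach)
d={}
for n in('top','scene'):
    c=bot.camera(n); d[n]=c; cv2.imwrite(f'pics/{n}0.png',cv2.resize(c['image'],(800,600),interpolation=cv2.INTER_CUBIC)); print(n,-c['R'].T@c['t'])
    print(c['camera_matrix'],c['R'])
pickle.dump(d,open('cams.pkl','wb'))
E
```

```text
{'clock': 0.0, 'eef_pos': array([0.11033461, 0.48708451, 0.2524102 ]), 'tool_rot': array([ 1.11164010e-01,  9.93801530e-01, -1.03171036e-03, -1.32130481e-04]), 'grip_width': 0.08569338148549589} 0.022
top [0.51014172 0.01463093 1.15668872]
[[486.7292804    0.         279.09601998]
 [  0.         486.7292804  209.31136744]
 [  0.           0.           1.        ]] [[ 0.02430368 -0.99967265  0.00799566]
 [-0.99616734 -0.02488914 -0.08385201]
 [ 0.08402356 -0.0059271  -0.99644614]]
scene [ 1.16135984 -0.20526861  0.75786215]
[[382.16254398   0.         279.49835502]
 [  0.         382.16254398 206.38966531]
 [  0.           0.           1.        ]] [[ 3.38043644e-01  9.41130204e-01  6.59212485e-04]
 [ 7.19452442e-01 -2.57967735e-01 -6.44857218e-01]
 [-6.06724549e-01  2.18464156e-01 -7.64302777e-01]]
```

View pics/top0.png

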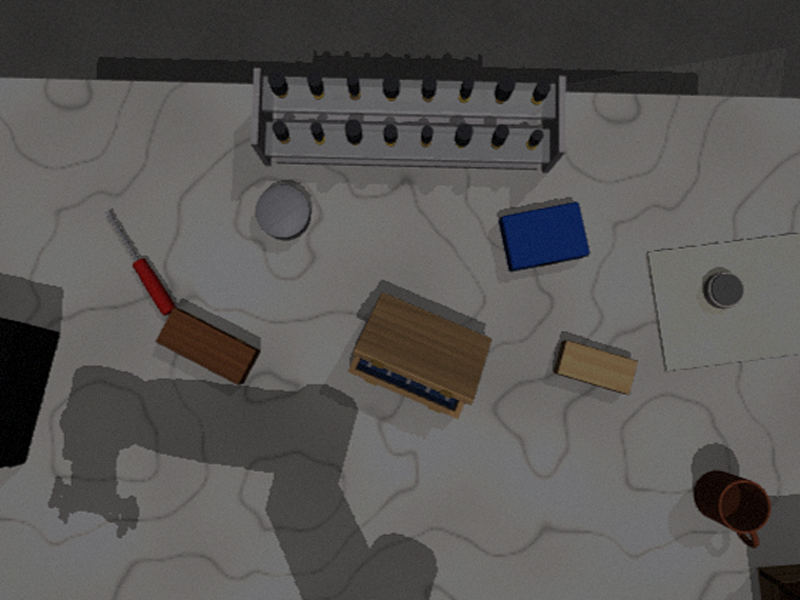

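View pics/scene0.png

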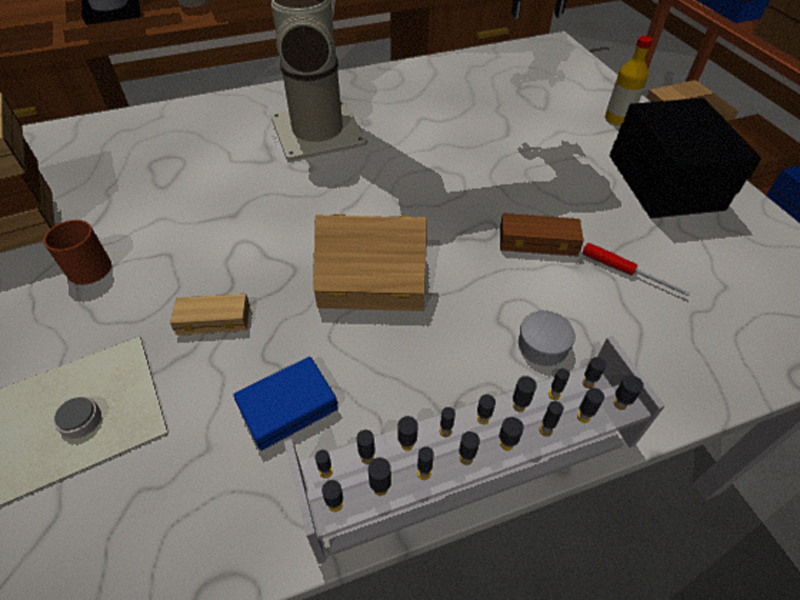

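The top view shows the brown case at about (208,345), the half-open case at (425,355) and the pale case at (596,367). The blue case is at (545,236) and the tin at (284,210). The lid opens toward the robot. Next I'll enlarge the crops to read corners.

```bash
python3 - <<'E'
import cv2,pickle,numpy as np
d=pickle.load(open('cams.pkl','rb'))
def crop(n,u,v,w,h,s):
    im=cv2.convertScaleAbs(d[n]['image'][v:v+h,u:u+w],alpha=1.8,beta=10)
    im=cv2.resize(im,None,fx=s,fy=s,interpolation=cv2.INTER_CUBIC)
    return im
# top native coords
a=crop('top',240,190,110,110,5); b=crop('top',100,205,90,70,4); c=crop('top',380,225,75,55,4)
canvas=np.zeros((600,800+140,3),np.uint8)
canvas=np.zeros((600,800,3),np.uint8)
a=crop('top',240,190,110,110,4) # 440x440
canvas[:440,:440]=a; canvas[:280,440:800]=b; canvas[290:510,440:740]=c
cv2.imwrite('pics/topc.png',canvas)
canvas=np.zeros((600,800,3),np.uint8)
a=crop('scene',212,142,95,82,4); b=crop('scene',340,140,75,50,4); c=crop('scene',112,198,75,42,4)
canvas[:328,:380]=a; canvas[:200,400:700]=b; canvas[290:458,440:740]=c
cv2.imwrite('pics/scenec.png',canvas)
E
```

```text
(no output)
```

View pics/topc.png

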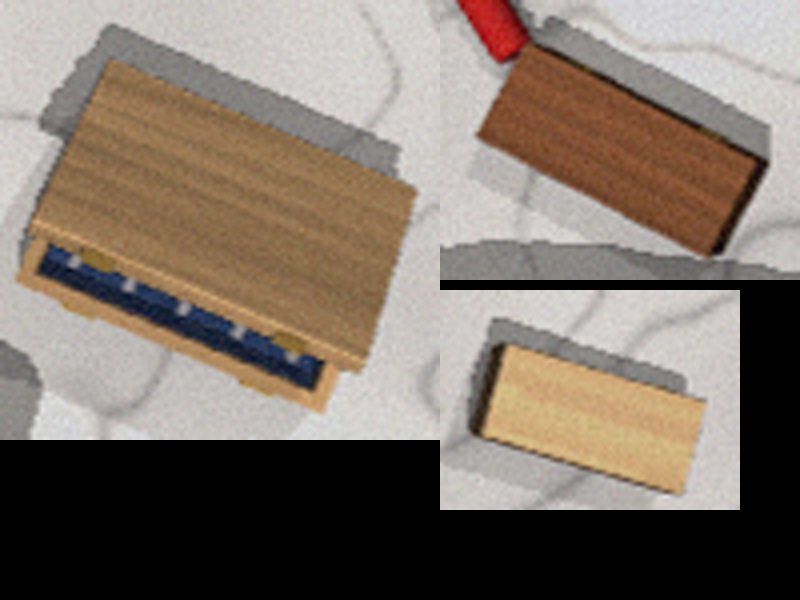

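View pics/scenec.png

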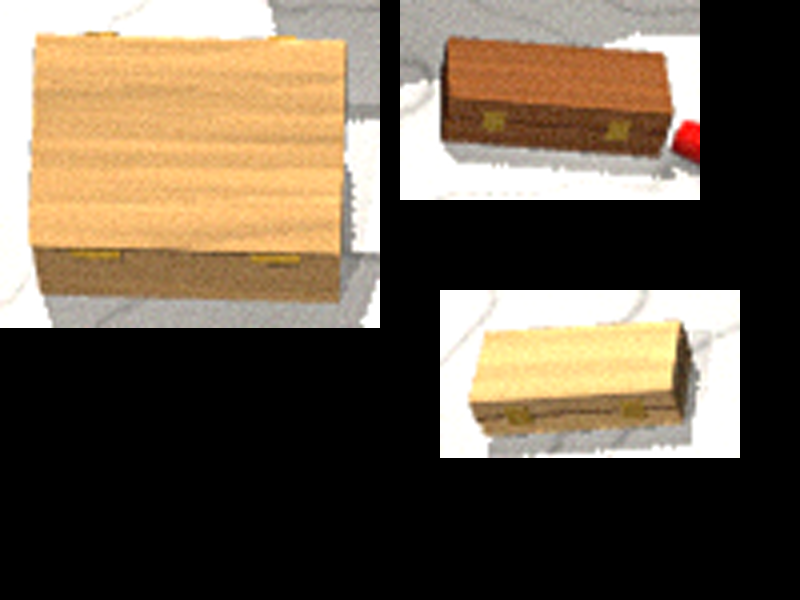

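Both crops give the top-face corners clearly, and both loose cases show their catches on the side away from the robot. Now I'll fit the poses.

```bash
cat > h.py <<'E'
import numpy as np
from scipy.optimize import least_squares
def proj(c,X):
    X=np.asarray(X,float); p=X@c['R'].T+c['t']; q=p@c['camera_matrix'].T; return q[:,:2]/q[:,2:]
def place(p,L):
    c,s=np.cos(p[2]),np.sin(p[2]); L=np.asarray(L,float)
    return np.c_[p[0]+c*L[:,0]-s*L[:,1], p[1]+s*L[:,0]+c*L[:,1], L[:,2]]
def rect(w,l,z): # +x+y, +x-y, -x-y, -x+y
    return np.array([[w,l,z],[w,-l,z],[-w,-l,z],[-w,l,z]])
def lidpts(a): # outer face: hinge+y, hinge-y, free-y, free+y
    r=[]
    for y,s in((.095,0),(-.095,0),(-.095,.13),(.095,.13)):
        r.append([.065-s*np.cos(a)+.014*np.sin(a)*1, y, .046+s*np.sin(a)+.014*np.cos(a)])
    return np.array(r)
E
python3 - <<'E'
import pickle,numpy as np
from h import *
d=pickle.load(open('cams.pkl','rb'))
def px(l,ox,oy,u,v): return (np.array(l,float)-[ox,oy])/4+[u,v]-.375
T=dict(brown=px([(533,42),(757,157),(710,255),(478,133)],440,0,100,205),
 pale=px([(507,345),(706,399),(683,494),(485,436)],440,290,380,225),
 lid=px([(108,61),(416,190),(366,360),(35,222)],0,0,240,190))
S=dict(brown=px([(671,114),(447,100),(449,38),(667,54)],400,0,340,140),
 pale=px([(671,389),(472,402),(485,334),(682,322)],440,290,112,198),
 lid=px([(341,250),(31,246),(37,36),(346,42)],0,0,212,142))
for n,w,l,z in(('brown',.031,.075,.044),('pale',.028,.06,.036)):
    for cs in('ts','t','s'):
        def f(p):
            X=place(p,rect(w,l,z)); r=[]
            if 't' in cs:r.append(proj(d['top'],X)-T[n])
            if 's' in cs:r.append(proj(d['scene'],X)-S[n])
            return np.ravel(r)
        r=least_squares(f,[.5,0,-.3]); print(n,cs,r.x.round(4),np.abs(r.fun).max().round(2))
tray=px([(18,280),(322,410)],0,0,240,190); sb=px([(341,301),(40,293)],0,0,212,142)
for k in(0,1):
    def f(p):
        X=place(p,lidpts(p[3])); r=[proj(d['top'],X)-T['lid'],proj(d['scene'],X)-S['lid']]
        if k: r+=[proj(d['top'],place(p,[[-.065,.095,.046],[-.065,-.095,.046]]))-tray, proj(d['scene'],place(p,[[.065,.095,0],[.065,-.095,0]]))-sb]
        return np.concatenate(r).ravel()
    r=least_squares(f,[.5,0,-.3,.7]); print('lid',r.x.round(4)); print(r.fun.reshape(-1,2).round(1).tolist())
    print(place(r.x,lidpts(r.x[3])).round(3).tolist())
E
```

```text
brown ts [ 0.5241  0.3129 -0.4531] 1.35
brown t [ 0.5234  0.3127 -0.4506] 1.11
brown s [ 0.5256  0.3128 -0.4591] 0.8
pale ts [ 0.5042 -0.3137 -0.2535] 1.36
pale t [ 0.5034 -0.3147 -0.248 ] 0.74
pale s [ 0.506  -0.3127 -0.2618] 0.91
lid [ 0.511  -0.0248 -0.3702  0.6783]
[[-0.2, -0.9], [0.4, -0.9], [0.2, 0.6], [-1.4, -0.2], [0.3, 0.5], [-0.8, -0.0], [-1.1, -1.1], [0.1, -1.2]]
[[0.614, 0.037, 0.057], [0.545, -0.14, 0.057], [0.451, -0.103, 0.138], [0.52, 0.074, 0.138]]
lid [ 0.5119 -0.0251 -0.3712  0.6676]
[[-0.0, -1.2], [0.5, -1.1], [0.1, 0.6], [-1.4, -0.2], [0.3, 0.8], [-0.9, 0.2], [-1.0, -0.8], [0.1, -0.9], [-1.1, 0.6], [0.4, 0.7], [-0.5, 0.0], [0.0, 0.4]]
[[0.615, 0.037, 0.057], [0.546, -0.14, 0.057], [0.451, -0.103, 0.137], [0.52, 0.074, 0.137]]
```

The fits agree to about 1 mm between cameras. The tray is at (0.512,-0.025) with yaw -0.371 and lid angle about 0.67. Brown is at (0.524,0.313) with yaw -0.453, and pale is at (0.504,-0.314) with yaw -0.254. First I'll move over the lid with the fingers shut.

Request:
apply_moves([
  [-0.84, -0.68, 0, 0],
  [-0.84, -0.68, 0, 0],
  [-0.84, -0.68, 0, 0],
  [-0.84, -0.68, 0, 0],
  [-0.84, -0.68, 0, 0],
], claw=1)

```text
clock: 0.52
eef_pos: [0.1777, 0.4017, 0.2528]
tool_rot: [0.111, 0.994, -0.001, -0.0]
ft_force: [1.1, 0.1, 0.5]
grip_width: 0.0255
grasp_force: 0.0
```

Request:
apply_moves([
  [-0.84, -0.68, 0, 0],
  [-0.84, -0.68, 0, 0],
  [-0.84, -0.68, 0, 0],
  [-0.84, -0.68, 0, 0],
  [-0.84, -0.68, 0, 0],
])

```text
clock: 0.93
eef_pos: [0.2446, 0.3167, 0.253]
tool_rot: [0.111, 0.994, -0.0, -0.0]
ft_force: [0.1, -0.4, -0.4]
grip_width: -0.0003
grasp_force: 0.0
```

Request:
apply_moves([
  [-0.84, -0.68, 0, 0],
  [-0.84, -0.68, 0, 0],
  [-0.84, -0.68, 0, 0],
  [-0.84, -0.68, 0, 0],
  [-0.84, -0.68, 0, 0],
])

```text
clock: 1.35
eef_pos: [0.3114, 0.2319, 0.253]
tool_rot: [0.111, 0.994, -0.0, -0.0]
ft_force: [0.1, 0.5, 0.2]
grip_width: -0.0001
grasp_force: 0.0
```

Request:
apply_moves([
  [-0.84, -0.68, 0, 0],
  [-0.84, -0.68, 0, 0],
  [-0.84, -0.68, 0, 0],
  [-0.84, -0.68, 0, 0],
  [-0.84, -0.68, 0, 0],
])

```text
clock: 1.77
eef_pos: [0.3783, 0.1471, 0.253]
tool_rot: [0.111, 0.994, -0.0, -0.0]
ft_force: [0.1, 1.4, 0.6]
grip_width: 0.0003
grasp_force: 0.0
```

Request:
apply_moves([
  [-0.84, -0.68, 0, 0],
  [-0.84, -0.68, 0, 0],
  [-0.84, -0.68, 0, 0],
  [-0.84, -0.68, 0, 0],
  [-0.84, -0.68, 0, 0],
])

```text
clock: 2.18
eef_pos: [0.4452, 0.0622, 0.2529]
tool_rot: [0.111, 0.994, -0.0, -0.001]
ft_force: [0.7, 0.9, -0.3]
grip_width: -0.0005
grasp_force: 0.0
```

Request:
apply_moves([
  [-0.84, -0.68, 0, 0],
  [-0.84, -0.68, 0, 0],
  [-0.84, -0.68, 0, 0],
  [-0.84, -0.68, 0, 0],
  [-0.84, -0.68, 0, 0],
])

```text
clock: 2.6
eef_pos: [0.5121, -0.0226, 0.2528]
tool_rot: [0.111, 0.994, 0.0, -0.001]
ft_force: [-0.1, 0.5, 0.5]
grip_width: -0.0
grasp_force: 0.0
```

Request:
apply_moves([
  [0, 0, 0, 0.11],
  [0, 0, 0, 0.11],
  [0, 0, 0, 0.11],
  [0, 0, 0, 0.11],
  [0, 0, 0, 0.11],
])

```text
clock: 3.02
eef_pos: [0.5116, -0.0218, 0.2527]
tool_rot: [0.392, 0.92, -0.0, -0.001]
ft_force: [0.3, -1.1, -0.2]
grip_width: 0.0002
grasp_force: 0.0
```

Request:
apply_moves([
  [0, 0, 0, 0.11],
  [0, 0, 0, 0.11],
  [0, 0, 0, 0.11],
  [0, 0, 0, 0.11],
  [0, 0, 0, 0.11],
])

```text
clock: 3.43
eef_pos: [0.5115, -0.0216, 0.2528]
tool_rot: [0.637, 0.771, -0.0, -0.001]
ft_force: [-0.2, -0.2, -1.1]
grip_width: 0.0003
grasp_force: 0.0
```

Request:
apply_moves([
  [0, 0, 0, 0.11],
  [0, 0, 0, 0.11],
  [0, 0, 0, 0.11],
  [0, 0, 0, 0.11],
  [0, 0, 0, 0.1],
])

```text
clock: 3.85
eef_pos: [0.5115, -0.0216, 0.2527]
tool_rot: [0.827, 0.563, -0.001, -0.0]
ft_force: [1.1, -0.6, 0.3]
grip_width: 0.0001
grasp_force: 0.0
```

Request:
apply_moves([
  [0, 0, 1, 0],
  [0, 0, 1, 0],
  [0, 0, 1, 0],
  [0, 0, 1, 0],
  [0, 0, 0.5, 0],
])

```text
clock: 4.27
eef_pos: [0.51, -0.0216, 0.1604]
tool_rot: [0.825, 0.565, -0.002, -0.001]
ft_force: [-0.9, -1.4, 0.9]
grip_width: -0.0003
grasp_force: 0.0
```

Request:
apply_moves([
  [0, -0.1, 0.3, 0],
  [0, -0.1, 0.3, 0],
  [0, -0.1, 0.3, 0],
  [0, -0.1, 0.3, 0],
  [0, -0.1, 0.3, 0],
])

```text
clock: 4.68
eef_pos: [0.5033, -0.0179, 0.134]
tool_rot: [0.825, 0.565, 0.001, 0.001]
ft_force: [-0.5, -0.1, 2.9]
grip_width: 0.0002
grasp_force: 1.1
```

Request:
apply_moves([
  [0, -0.15, 0.25, 0],
  [0, -0.15, 0.25, 0],
  [0, -0.15, 0.25, 0],
  [0, -0.15, 0.25, 0],
  [0, -0.15, 0.25, 0],
])

```text
clock: 5.1
eef_pos: [0.4889, -0.0126, 0.1081]
tool_rot: [0.825, 0.565, 0.001, 0.001]
ft_force: [1.4, -0.4, 1.5]
grip_width: 0.0002
grasp_force: 0.8
```

Request:
apply_moves([
  [0, -0.15, 0.25, 0],
  [0, -0.15, 0.25, 0],
  [0, -0.15, 0.25, 0],
  [0, -0.15, 0.2, 0],
  [0, -0.15, 0.1, 0],
])

```text
clock: 5.52
eef_pos: [0.4737, -0.0071, 0.0865]
tool_rot: [0.825, 0.565, -0.001, -0.0]
ft_force: [-0.4, -0.1, 0.8]
grip_width: 0.0001
grasp_force: 0.6
```

Request:
apply_moves([
  [0, 0, 0.05, 0],
  [0, 0, 0.05, 0],
  [0, 0, 0.05, 0],
  [0, 0, 0.05, 0],
  [0, 0, 0, 0],
])

```text
clock: 5.93
eef_pos: [0.4743, -0.0072, 0.0831]
tool_rot: [0.825, 0.565, -0.0, -0.0]
ft_force: [0.8, -0.1, 0.1]
grip_width: 0.0002
grasp_force: 0.0
```

Request:
apply_moves([
  [0, 0, 0.05, 0],
  [0, 0, 0.05, 0],
  [0, 0, 0.05, 0],
  [0, 0, 0, 0],
  [0, 0, 0, 0],
])

```text
clock: 6.35
eef_pos: [0.4747, -0.0072, 0.0819]
tool_rot: [0.825, 0.565, 0.0, 0.0]
ft_force: [-5.4, -0.9, 13.3]
grip_width: -0.0003
grasp_force: 6.8
```

Request:
apply_moves([
  [0, 0, 0.05, 0],
  [0, 0, 0.05, 0],
  [0, 0, 0, 0],
  [0, 0, 0, 0],
  [0, 0, 0, 0],
])

```text
clock: 6.77
eef_pos: [0.4748, -0.0072, 0.0817]
tool_rot: [0.825, 0.565, 0.001, 0.001]
ft_force: [-9.6, 1.0, 27.4]
grip_width: -0.0001
grasp_force: 13.8
```

The lid is shut: the tip rests at 0.060 m under 27 N. Next is the brown case.

Request:
apply_moves([
  [0, 0, -0.6, 0],
  [0, 0, -1, 0],
  [0, 0, -1, 0],
  [0, 0, -1, 0],
  [0, 0, -1, 0],
])

```text
clock: 7.18
eef_pos: [0.4747, -0.0073, 0.1712]
tool_rot: [0.825, 0.565, 0.0, 0.0]
ft_force: [1.3, -0.2, -1.1]
grip_width: 0.0
grasp_force: 0.0
```

Request:
apply_moves([
  [0.79, -0.175, 0, 0],
  [0.79, -0.175, 0, 0],
  [0.79, -0.175, 0, 0],
  [0.79, -0.175, 0, 0],
  [0.79, -0.175, 0, 0],
], claw=0)

```text
clock: 7.6
eef_pos: [0.4872, 0.0734, 0.1704]
tool_rot: [0.825, 0.565, 0.0, 0.0]
ft_force: [0.3, -0.1, 0.8]
grip_width: 0.0602
grasp_force: 0.0
```

Request:
apply_moves([
  [0.79, -0.175, 0, 0],
  [0.79, -0.175, 0, 0],
  [0.79, -0.175, 0, 0],
  [0.79, -0.175, 0, 0],
  [0.79, -0.175, 0, 0],
])

```text
clock: 8.02
eef_pos: [0.4993, 0.1536, 0.1701]
tool_rot: [0.825, 0.565, 0.0, 0.0]
ft_force: [-0.4, -0.0, -0.1]
grip_width: 0.0853
grasp_force: 0.0
```

Request:
apply_moves([
  [0.79, -0.175, 0, 0],
  [0.79, -0.175, 0, 0],
  [0.79, -0.175, 0, 0],
  [0.79, -0.175, 0, 0],
  [0.79, -0.175, 0, 0],
])

```text
clock: 8.43
eef_pos: [0.5115, 0.2336, 0.1701]
tool_rot: [0.825, 0.565, 0.0, 0.0]
ft_force: [0.0, -0.2, -0.1]
grip_width: 0.085
grasp_force: 0.0
```

Request:
apply_moves([
  [0.79, -0.175, 0, 0],
  [0.79, -0.175, 0, 0],
  [0.79, -0.175, 0, 0],
  [0.79, -0.175, 0, 0],
  [0.79, -0.175, 0, 0],
])

```text
clock: 8.85
eef_pos: [0.5236, 0.3136, 0.17]
tool_rot: [0.825, 0.565, 0.0, 0.0]
ft_force: [-0.4, 0.3, 0.3]
grip_width: 0.0854
grasp_force: 0.0
```

Request:
apply_moves([
  [0, 0, 0, 0.04],
  [0, 0, 0, 0.04],
  [0, 0, 0, 0],
  [0, 0, 0, 0],
  [0, 0, 0, 0],
])

```text
clock: 9.27
eef_pos: [0.5235, 0.3126, 0.1701]
tool_rot: [0.848, 0.53, -0.0, 0.0]
ft_force: [0.2, 1.0, -0.1]
grip_width: 0.0852
grasp_force: 0.0
```

```bash
python3 - <<'E'
from workcell import bot
import cv2,pickle
from h import *
o=bot.get_obs();print(o['eef_pos'],o['joint_pos'].round(2),o['grip_width'])
d={n:bot.camera(n) for n in('top','wrist','scene')}
pickle.dump(d,open('cams2.pkl','wb'))
im=np.zeros((600,800,3),np.uint8)
w=cv2.convertScaleAbs(d['wrist']['image'],alpha=1.5); c=d['wrist']
P=proj(c,place([.5241,.3129,-.4531],rect(.031,.075,.044)))
cv2.polylines(w,[np.int32(P)],True,(0,255,0),1)
im[:420,:560]=w
t=cv2.convertScaleAbs(d['top']['image'][190:300,240:350],alpha=1.8,beta=10)
im[360:,560:]=0
im[:240,560:800]=cv2.resize(t,(240,240))
cv2.imwrite('pics/b1.png',im); print(P.round(1).tolist())
E
```

```text
[0.52345092 0.31256495 0.17014583] [ 0.54  0.5   0.17  1.24 -0.    2.56] 0.08519762338241675
[[316.4, 120.1], [309.6, 285.5], [244.3, 285.5], [238.1, 120.0]]
```

View pics/b1.png

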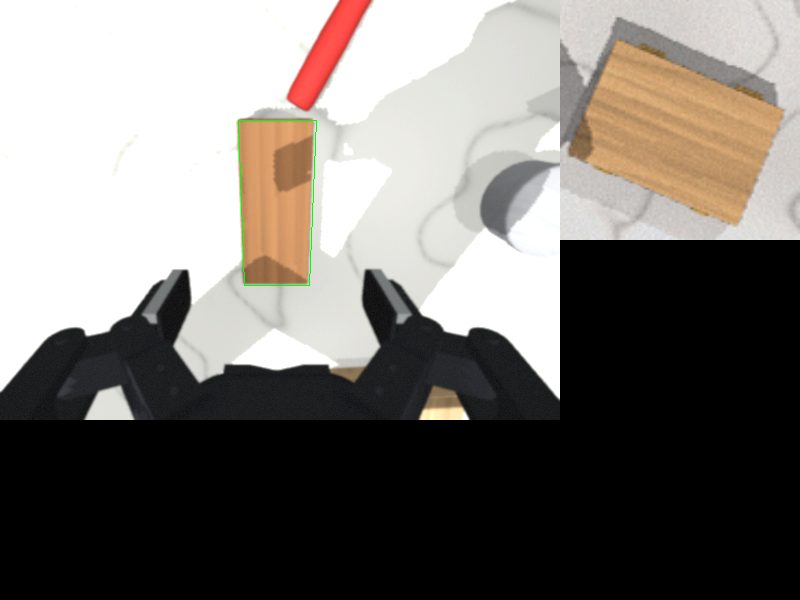

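The wrist image shows the modelled outline (238–316, 120–285) lying exactly on the brown case, so its pose is right, and the top crop shows the lid shut. Now I'll descend and grasp.

Request:
apply_moves([
  [0, 0, 1, 0],
  [0, 0, 1, 0],
  [0, 0, 1, 0],
  [0, 0, 1, 0],
  [0, 0, 1, 0],
])

```text
clock: 9.83
eef_pos: [0.5235, 0.3126, 0.0697]
tool_rot: [0.848, 0.53, 0.0, 0.0]
ft_force: [-0.2, 0.4, 0.4]
grip_width: 0.0859
grasp_force: 0.0
```

Request:
apply_moves([
  [0, 0, 0.7, 0],
  [0, 0, 0.6, 0],
  [0, 0, 0.5, 0],
  [0, 0, 0.3, 0],
  [0, 0, 0, 0],
])

```text
clock: 10.25
eef_pos: [0.5226, 0.3122, 0.0269]
tool_rot: [0.848, 0.53, -0.001, -0.0]
ft_force: [0.2, -0.5, -0.3]
grip_width: 0.0855
grasp_force: 0.0
```

Request:
apply_moves([
  [0, 0, 0, 0],
  [0, 0, 0, 0],
  [0, 0, 0, 0],
  [0, 0, 0, 0],
  [0, 0, 0, 0],
], claw=1)

```text
clock: 10.67
eef_pos: [0.5241, 0.3133, 0.0296]
tool_rot: [0.848, 0.53, 0.001, -0.0]
ft_force: [0.5, -1.2, 5.7]
grip_width: 0.061
grasp_force: 68.0
```

Request:
apply_moves([
  [0, 0, 0, 0],
  [0, 0, 0, 0],
  [0, 0, 0, 0],
  [0, 0, 0, 0],
  [0, 0, 0, 0],
])

```text
clock: 11.08
eef_pos: [0.5241, 0.3133, 0.0296]
tool_rot: [0.848, 0.53, 0.001, -0.0]
ft_force: [-0.4, -0.3, 6.1]
grip_width: 0.0612
grasp_force: 68.1
```

```bash
python3 - <<'E'
import pickle
from h import *
d=pickle.load(open('cams2.pkl','rb'))
T=(np.array([(620,40),(783,110),(737,223),(570,155)],float)-[560,0])*110/240+[240,190]-.25
r=least_squares(lambda p:(proj(d['top'],place(p,rect(.065,.095,.060)))-T).ravel(),[.51,-.02,-.37])
print(r.x,r.fun.round(1))
print((proj(d['wrist'],place(r.x,rect(.065,.095,.06)))).round(0).tolist())
E
```

```text
[ 0.51159625 -0.02662669 -0.37286243] [-1.4 -0.9  1.6 -0.4  0.8  1.6 -1.1 -0.3]
[[464.0, 408.0], [446.0, 521.0], [341.0, 527.0], [339.0, 415.0]]
```

Request:
apply_moves([
  [0, 0, -0.5, 0],
  [0, 0, -1, 0],
  [0, 0, -1, 0],
  [0, 0, -1, 0],
  [0, 0, -1, 0],
])

```text
clock: 11.5
eef_pos: [0.5226, 0.3121, 0.1184]
tool_rot: [0.848, 0.53, -0.001, 0.0]
ft_force: [0.7, 0.1, -4.3]
grip_width: 0.0612
grasp_force: 67.1
```

Request:
apply_moves([
  [0, 0, -1, 0],
  [0, 0, -0.5, 0],
  [-0.775, 0.344, 0, 0],
  [-0.775, 0.344, 0, 0],
  [-0.775, 0.344, 0, 0],
])

```text
clock: 11.92
eef_pos: [0.5209, 0.2612, 0.1477]
tool_rot: [0.848, 0.531, -0.001, 0.0]
ft_force: [0.4, -0.4, -3.4]
grip_width: 0.0612
grasp_force: 67.3
```

Request:
apply_moves([
  [-0.775, 0.344, 0, 0],
  [-0.775, 0.344, 0, 0],
  [-0.775, 0.344, 0, 0],
  [-0.775, 0.344, 0, 0],
  [-0.775, 0.344, 0, 0],
])

```text
clock: 12.33
eef_pos: [0.5177, 0.176, 0.1474]
tool_rot: [0.848, 0.53, -0.001, -0.0]
ft_force: [0.2, -0.2, -4.0]
grip_width: 0.0615
grasp_force: 67.3
```

Request:
apply_moves([
  [-0.775, 0.344, 0, 0],
  [-0.775, 0.344, 0, 0],
  [-0.775, 0.344, 0, 0],
  [-0.775, 0.344, 0, 0],
  [-0.775, 0.344, 0, 0],
])

```text
clock: 12.75
eef_pos: [0.5147, 0.0913, 0.1475]
tool_rot: [0.848, 0.53, -0.001, -0.0]
ft_force: [-0.2, -0.2, -3.7]
grip_width: 0.0613
grasp_force: 67.3
```

Request:
apply_moves([
  [-0.775, 0.344, 0, 0],
  [-0.775, 0.344, 0, 0],
  [-0.775, 0.344, 0, 0],
  [-0.775, 0.344, 0, 0],
  [-0.775, 0.344, 0, 0],
])

```text
clock: 13.17
eef_pos: [0.5116, 0.0068, 0.1475]
tool_rot: [0.848, 0.53, -0.001, -0.0]
ft_force: [-0.1, -1.3, -4.4]
grip_width: 0.0611
grasp_force: 67.3
```

Request:
apply_moves([
  [-0.775, 0.344, 0, 0],
  [-0.775, 0.344, 0, 0],
  [0, 0, 0, -0.04],
  [0, 0, 0, -0.04],
  [0, 0, 0, 0],
])

```text
clock: 13.58
eef_pos: [0.5106, -0.0268, 0.1475]
tool_rot: [0.825, 0.565, -0.001, -0.0]
ft_force: [0.1, 0.6, -4.5]
grip_width: 0.061
grasp_force: 67.2
```

```bash
python3 - <<'E'
from workcell import bot
import cv2,pickle
from h import *
o=bot.get_obs();print(o['eef_pos'],o['tool_rot'],o['grip_width'],o['ft_force'],o['grasp_force'])
d={n:bot.camera(n) for n in('top','wrist','scene')}
pickle.dump(d,open('cams3.pkl','wb'))
w=cv2.convertScaleAbs(d['wrist']['image'],alpha=.9); c=d['wrist']; e=o['eef_pos']
for p,L in(([.5118,-.0257,-.372],rect(.065,.095,.060)),([e[0],e[1],-.372],rect(.031,.075,e[2]-.0296+.044)),([e[0],e[1],-.372],rect(.031,.075,e[2]-.0296))):
    cv2.polylines(w,[np.int32(proj(c,place(p,L))*1)],True,(0,255,0),1)
cv2.imwrite('pics/b2.png',cv2.resize(w,(800,600)))
E
```

```text
[ 0.51055063 -0.02675915  0.14754902] [ 8.25063861e-01  5.65038641e-01 -8.48979026e-04 -4.87420562e-04] 0.06103298167386342 [ 0.08388796  0.58785968 -4.54122038] 67.20720291137695
```

View pics/b2.png

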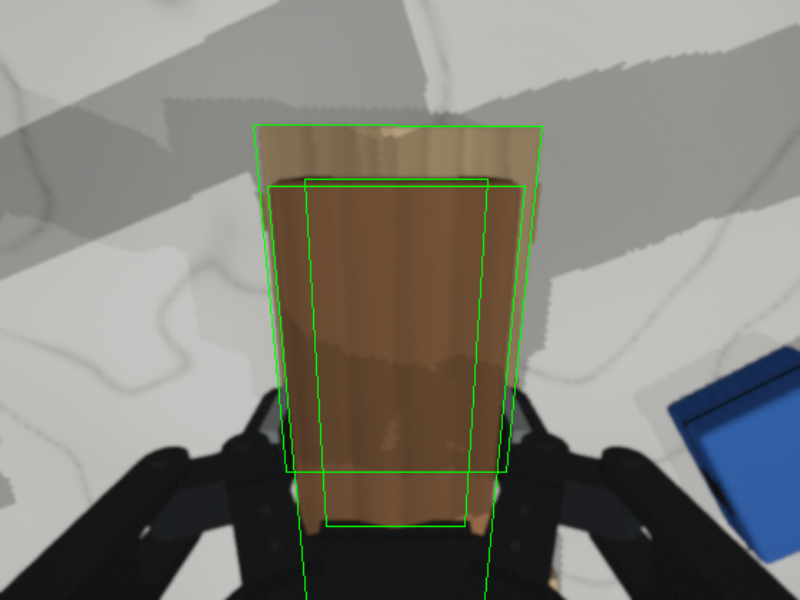

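The wrist view shows the brown case (268–525 wide at row 184) and the lid edges (253, 541) on their predicted outlines. The case is held straight and centred over the lid, so I'll lower it.

Request:
apply_moves([
  [0.07, 0.035, 0.6, 0],
  [0, 0, 0.6, 0],
  [0, 0, 0.6, 0],
  [0, 0, 0.5, 0],
  [0, 0, 0.3, 0],
])

```text
clock: 14.15
eef_pos: [0.5117, -0.0248, 0.0949]
tool_rot: [0.825, 0.565, -0.001, -0.001]
ft_force: [-0.0, -0.4, -3.0]
grip_width: 0.0609
grasp_force: 67.3
```

Request:
apply_moves([
  [0, 0, 0.05, 0],
  [0, 0, 0.05, 0],
  [0, 0, 0.05, 0],
  [0, 0, 0, 0],
  [0, 0, 0, 0],
])

```text
clock: 14.57
eef_pos: [0.513, -0.0252, 0.0939]
tool_rot: [0.825, 0.565, 0.0, 0.0]
ft_force: [0.6, -0.4, -3.5]
grip_width: 0.0613
grasp_force: 67.3
```

Request:
apply_moves([
  [0, 0, 0.05, 0],
  [0, 0, 0.05, 0],
  [0, 0, 0, 0],
  [0, 0, 0, 0],
  [0, 0, 0, 0],
])

```text
clock: 14.98
eef_pos: [0.5125, -0.0251, 0.0913]
tool_rot: [0.825, 0.565, 0.0, 0.0]
ft_force: [0.9, 0.1, -3.5]
grip_width: 0.0609
grasp_force: 67.3
```

Request:
apply_moves([
  [0, 0, 0.05, 0],
  [0, 0, 0, 0],
  [0, 0, 0, 0],
  [0, 0, 0, 0],
  [0, 0, 0, 0],
])

```text
clock: 15.4
eef_pos: [0.5125, -0.0252, 0.0903]
tool_rot: [0.825, 0.565, 0.0, -0.0]
ft_force: [0.3, 0.7, -4.1]
grip_width: 0.0609
grasp_force: 67.3
```

Request:
apply_moves([
  [-0.03, -0.03, 0.04, 0],
  [0, 0, 0, 0],
  [0, 0, 0, 0],
  [0, 0, 0, 0],
  [0, 0, 0, 0],
])

```text
clock: 15.82
eef_pos: [0.5119, -0.0255, 0.0896]
tool_rot: [0.825, 0.565, 0.0, 0.0]
ft_force: [0.3, 0.1, -3.1]
grip_width: 0.0613
grasp_force: 67.3
```

Request:
apply_moves([
  [0, 0, 0.04, 0],
  [0, 0, 0, 0],
  [0, 0, 0, 0],
  [0, 0, 0, 0],
  [0, 0, 0, 0],
])

```text
clock: 16.23
eef_pos: [0.5119, -0.0255, 0.0895]
tool_rot: [0.825, 0.565, 0.0, 0.0]
ft_force: [-1.8, -0.2, 6.1]
grip_width: 0.0615
grasp_force: 68.2
```

Request:
apply_moves([
  [0, 0, 0.03, 0],
  [0, 0, 0, 0],
  [0, 0, 0, 0],
  [0, 0, 0, 0],
  [0, 0, 0, 0],
])

```text
clock: 16.65
eef_pos: [0.5119, -0.0255, 0.0895]
tool_rot: [0.825, 0.565, 0.0, 0.0]
ft_force: [-3.6, 0.3, 10.7]
grip_width: 0.0612
grasp_force: 69.0
```

Request:
apply_moves([
  [0, 0, -0.05, 0],
  [0, 0, 0, 0],
  [0, 0, 0, 0],
  [0, 0, 0, 0],
  [0, 0, 0, 0],
], claw=0)

```text
clock: 17.07
eef_pos: [0.5117, -0.0255, 0.0889]
tool_rot: [0.825, 0.565, -0.0, -0.0]
ft_force: [0.4, 0.4, -1.2]
grip_width: 0.0856
grasp_force: 0.0
```

Request:
apply_moves([
  [0, 0, 0, 0],
  [0, 0, -0.5, 0],
  [0, 0, -1, 0],
  [0, 0, -1, 0],
  [0, 0, -1, 0],
])

```text
clock: 17.48
eef_pos: [0.5116, -0.0255, 0.1604]
tool_rot: [0.825, 0.565, -0.0, -0.0]
ft_force: [-0.5, 0.1, -0.7]
grip_width: 0.0852
grasp_force: 0.0
```

Request:
apply_moves([
  [0, 0, -1, 0],
  [0, 0, -1, 0],
  [0, 0, 0, 0],
  [0, 0, 0, 0],
  [0, 0, 0, 0],
])

```text
clock: 17.9
eef_pos: [0.5114, -0.0255, 0.1988]
tool_rot: [0.825, 0.565, -0.0, -0.0]
ft_force: [-0.6, -0.3, -0.7]
grip_width: 0.0851
grasp_force: 0.0
```

Request:
apply_moves([
  [-0.905, 0.325, 0, 0],
  [-0.905, 0.325, 0, 0],
  [-0.905, 0.325, 0, 0],
  [-0.905, 0.325, 0, 0],
  [-0.905, 0.325, 0, 0],
])

```text
clock: 18.32
eef_pos: [0.5083, -0.1222, 0.1974]
tool_rot: [0.825, 0.565, -0.001, -0.001]
ft_force: [0.3, 0.8, 0.5]
grip_width: 0.0851
grasp_force: 0.0
```

Request:
apply_moves([
  [-0.905, 0.325, 0, 0],
  [-0.905, 0.325, 0, 0],
  [-0.905, 0.325, 0, 0],
  [-0.905, 0.325, 0, 0],
  [-0.905, 0.325, 0, 0],
])

```text
clock: 18.73
eef_pos: [0.5059, -0.2183, 0.1973]
tool_rot: [0.825, 0.565, -0.001, -0.002]
ft_force: [-0.3, 0.3, -0.8]
grip_width: 0.0859
grasp_force: 0.0
```

Request:
apply_moves([
  [-0.905, 0.325, 0, 0],
  [-0.905, 0.325, 0, 0],
  [-0.905, 0.325, 0, 0],
  [-0.905, 0.325, 0, 0],
  [-0.905, 0.325, 0, 0],
])

```text
clock: 19.15
eef_pos: [0.5036, -0.3143, 0.1972]
tool_rot: [0.825, 0.565, -0.001, -0.002]
ft_force: [-0.0, 0.2, -0.3]
grip_width: 0.0854
grasp_force: 0.0
```

Request:
apply_moves([
  [0, 0, 0, -0.056],
  [0, 0, 0, -0.056],
  [0, 0, 0, 0],
  [0, 0, 0, 0],
  [0, 0, 0, 0],
])

```text
clock: 19.57
eef_pos: [0.5042, -0.3134, 0.1981]
tool_rot: [0.791, 0.612, -0.0, -0.001]
ft_force: [-0.5, -0.1, 0.2]
grip_width: 0.0851
grasp_force: 0.0
```

```bash
python3 - <<'E'
from workcell import bot
import cv2,pickle
from h import *
o=bot.get_obs();print(o['eef_pos'],o['tool_rot'],o['grip_width'],o['ft_force'])
d={n:bot.camera(n) for n in('top','wrist','scene')}
pickle.dump(d,open('cams4.pkl','wb'))
im=np.zeros((600,800,3),np.uint8)
w=cv2.convertScaleAbs(d['wrist']['image'],alpha=.9)
cv2.polylines(w,[np.int32(proj(d['wrist'],place([.5042,-.3137,-.2535],rect(.028,.06,.036))))],True,(0,255,0),1)
t=cv2.resize(cv2.convertScaleAbs(d['top']['image'][195:295,245:345],alpha=1.8,beta=10),None,fx=3,fy=3,interpolation=cv2.INTER_CUBIC)
im[:420,:500]=w[:,60:]; im[:300,500:]=t
s=cv2.resize(cv2.convertScaleAbs(d['scene']['image'][140:230,205:305],alpha=1.5),None,fx=3,fy=3,interpolation=cv2.INTER_CUBIC)
im[300:570,500:]=s
cv2.imwrite('pics/b3.png',im)
B=[.5119,-.0255,-.372]
P=(proj(d['top'],place(B,rect(.031,.075,.104)))-[245,195]+.33)*3+[500,0]; print(P.round(0).tolist())
P=(proj(d['top'],place(B,rect(.065,.095,.06)))-[245,195]+.33)*3+[500,0]; print(P.round(0).tolist())
P=(proj(d['scene'],place(B,rect(.031,.075,.104)))-[205,140]+.33)*3+[500,300]; print(P.round(0).tolist())
P=(proj(d['scene'],place(B,rect(.065,.095,.06)))-[205,140]+.33)*3+[500,300]; print(P.round(0).tolist())
E
```

```text
[ 0.50423618 -0.31340212  0.19811983] [ 7.90671862e-01  6.12239373e-01 -3.45550169e-04 -9.15047973e-04] 0.08508008900729154 [-0.49060828 -0.07713006  0.21940317]
[[568.0, 86.0], [760.0, 166.0], [728.0, 246.0], [534.0, 165.0]]
[[562.0, 37.0], [795.0, 135.0], [730.0, 296.0], [494.0, 197.0]]
[[754.0, 416.0], [566.0, 413.0], [574.0, 359.0], [755.0, 363.0]]
[[777.0, 485.0], [542.0, 480.0], [561.0, 369.0], [777.0, 373.0]]
```

View pics/b3.png

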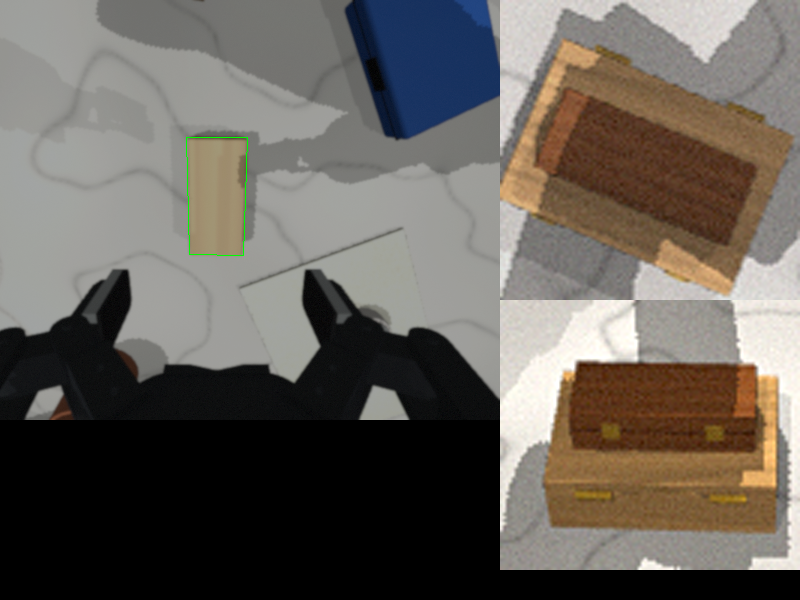

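The wrist view shows the pale case within a pixel or two of its outline (188–246, 138–255). In the top and scene crops the brown case sits centred and parallel on the shut lid. Now I'll grasp the pale case.

Request:
apply_moves([
  [0, 0, 1, 0],
  [0, 0, 1, 0],
  [0, 0, 1, 0],
  [0, 0, 1, 0],
  [0, 0, 1, 0],
])

```text
clock: 20.13
eef_pos: [0.5048, -0.3136, 0.0985]
tool_rot: [0.79, 0.613, 0.0, 0.0]
ft_force: [-0.0, 0.0, 0.5]
grip_width: 0.0854
grasp_force: 0.0
```

Request:
apply_moves([
  [0, 0, 1, 0],
  [0, 0, 0.9, 0],
  [0, 0, 0.7, 0],
  [0, 0, 0.5, 0],
  [0, 0, 0.2, 0],
])

```text
clock: 20.55
eef_pos: [0.5037, -0.3131, 0.0314]
tool_rot: [0.79, 0.613, -0.0, -0.001]
ft_force: [-0.8, -0.4, -0.4]
grip_width: 0.0853
grasp_force: 0.0
```

Request:
apply_moves([
  [0, 0, 0, 0],
  [0, 0, 0, 0],
  [0, 0, 0, 0],
  [0, 0, 0, 0],
  [0, 0, 0, 0],
])

```text
clock: 20.97
eef_pos: [0.5052, -0.3143, 0.0341]
tool_rot: [0.79, 0.613, 0.0, 0.001]
ft_force: [0.6, 0.1, -0.4]
grip_width: 0.0855
grasp_force: 0.0
```

Request:
apply_moves([
  [0, 0, 0, 0],
  [0, 0, 0, 0],
  [0, 0, 0, 0],
  [0, 0, 0, 0],
  [0, 0, 0, 0],
], claw=1)

```text
clock: 21.38
eef_pos: [0.505, -0.3141, 0.0337]
tool_rot: [0.79, 0.613, 0.0, 0.001]
ft_force: [-0.4, 0.6, 4.1]
grip_width: 0.055
grasp_force: 66.0
```

Request:
apply_moves([
  [0, 0, 0, 0],
  [0, 0, 0, 0],
  [0, 0, 0, 0],
  [0, 0, 0, 0],
  [0, 0, 0, 0],
])

```text
clock: 21.8
eef_pos: [0.505, -0.3141, 0.0337]
tool_rot: [0.79, 0.613, 0.0, 0.001]
ft_force: [-0.1, -0.7, 5.4]
grip_width: 0.0548
grasp_force: 66.2
```

Request:
apply_moves([
  [0, 0, -0.5, 0],
  [0, 0, -1, 0],
  [0, 0, -1, 0],
  [0, 0, -1, 0],
  [0, 0, -1, 0],
])

```text
clock: 22.22
eef_pos: [0.5038, -0.3133, 0.1232]
tool_rot: [0.79, 0.613, -0.0, -0.001]
ft_force: [0.6, -0.5, -3.3]
grip_width: 0.0548
grasp_force: 65.4
```

Request:
apply_moves([
  [0, 0, -1, 0],
  [0, 0, -1, 0],
  [0, 0, -1, 0],
  [0, 0, 0, 0],
  [0, 0, 0, 0],
])

```text
clock: 22.63
eef_pos: [0.505, -0.3141, 0.1836]
tool_rot: [0.79, 0.613, 0.0, 0.001]
ft_force: [0.5, 0.1, -2.5]
grip_width: 0.0547
grasp_force: 65.6
```

Request:
apply_moves([
  [0.94, -0.216, 0, 0],
  [0.94, -0.216, 0, 0],
  [0.94, -0.216, 0, 0],
  [0.94, -0.216, 0, 0],
  [0.94, -0.216, 0, 0],
])

```text
clock: 23.05
eef_pos: [0.5056, -0.216, 0.1804]
tool_rot: [0.79, 0.612, -0.001, -0.002]
ft_force: [0.2, 1.3, -2.5]
grip_width: 0.0547
grasp_force: 65.4
```

Request:
apply_moves([
  [0.94, -0.216, 0, 0],
  [0.94, -0.216, 0, 0],
  [0.94, -0.216, 0, 0],
  [0.94, -0.216, 0, 0],
  [0.94, -0.216, 0, 0],
])

```text
clock: 23.47
eef_pos: [0.5081, -0.1197, 0.1806]
tool_rot: [0.79, 0.613, -0.001, -0.002]
ft_force: [0.3, -0.6, -2.7]
grip_width: 0.0553
grasp_force: 65.4
```

Request:
apply_moves([
  [0.94, -0.216, 0, 0],
  [0.94, -0.216, 0, 0],
  [0.94, -0.216, 0, 0],
  [0.94, -0.216, 0, 0],
  [0.94, -0.216, 0, 0],
])

```text
clock: 23.88
eef_pos: [0.5105, -0.0236, 0.1807]
tool_rot: [0.79, 0.613, -0.002, -0.002]
ft_force: [0.1, 0.5, -2.1]
grip_width: 0.055
grasp_force: 65.4
```

Request:
apply_moves([
  [0, 0, 0, 0.058],
  [0, 0, 0, 0.058],
  [0, 0, 0, 0],
  [0, 0, 0, 0],
  [0, 0, 0, 0],
])

```text
clock: 24.3
eef_pos: [0.5115, -0.0247, 0.1819]
tool_rot: [0.826, 0.564, -0.001, -0.001]
ft_force: [0.0, -0.1, -2.7]
grip_width: 0.0551
grasp_force: 65.4
```

```bash
python3 - <<'E'
from workcell import bot
import cv2,pickle
from h import *
o=bot.get_obs();e=o['eef_pos'];q=o['tool_rot'];yaw=2*np.arctan2(q[1],q[0])-np.pi/2;print(e,yaw,o['grip_width'],o['ft_force'])
d={n:bot.camera(n) for n in('top','wrist','scene')}
pickle.dump(d,open('cams5.pkl','wb'))
w=cv2.convertScaleAbs(d['wrist']['image'],alpha=.9); c=d['wrist']
z=e[2]-.0337
for p,L in(([.5119,-.0255,-.372],rect(.031,.075,.104)),([*e[:2],yaw],rect(.028,.06,z+.036)),([*e[:2],yaw],rect(.028,.06,z))):
    cv2.polylines(w,[np.int32(proj(c,place(p,L)))],True,(0,255,0),1)
cv2.imwrite('pics/b4.png',cv2.resize(w,(800,600)))
E
```

```text
[ 0.51146404 -0.02474331  0.18190145] -0.37265395511801014 0.05507127370811529 [ 0.03731618 -0.13335203 -2.69639926]
```

View pics/b4.png

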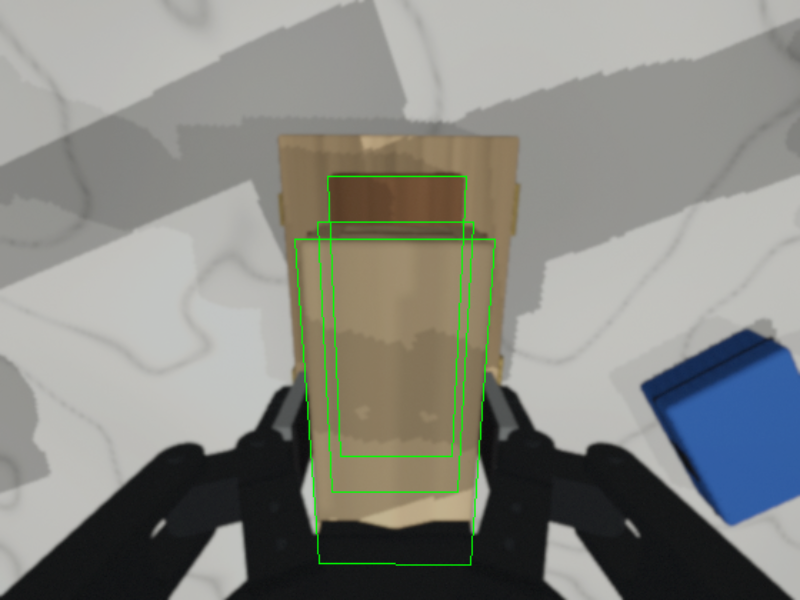

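The wrist view shows the pale case held straight (297–495 at row 239) and the brown top (329–466 at row 175) on the predicted outlines. I'll lower it.

Request:
apply_moves([
  [-0.03, 0.02, 0.6, 0],
  [0, 0, 0.6, 0],
  [0, 0, 0.4, 0],
  [0, 0, 0.2, 0],
  [0, 0, 0.1, 0],
])

```text
clock: 24.87
eef_pos: [0.5119, -0.0254, 0.1443]
tool_rot: [0.826, 0.563, -0.001, -0.0]
ft_force: [1.1, 0.1, -2.1]
grip_width: 0.0549
grasp_force: 65.5
```

Request:
apply_moves([
  [0, 0, 0.05, 0],
  [0, 0, 0.05, 0],
  [0, 0, 0, 0],
  [0, 0, 0, 0],
  [0, 0, 0, 0],
])

```text
clock: 25.28
eef_pos: [0.5127, -0.0253, 0.1435]
tool_rot: [0.826, 0.564, 0.0, 0.0]
ft_force: [0.7, 0.2, -1.4]
grip_width: 0.0549
grasp_force: 65.5
```

Request:
apply_moves([
  [0, 0, 0.05, 0],
  [0, 0, 0, 0],
  [0, 0, 0, 0],
  [0, 0, 0, 0],
  [0, 0, 0, 0],
])

```text
clock: 25.7
eef_pos: [0.5124, -0.0253, 0.1421]
tool_rot: [0.826, 0.564, -0.0, 0.0]
ft_force: [0.5, -0.3, -2.6]
grip_width: 0.0547
grasp_force: 65.5
```

Request:
apply_moves([
  [0, 0, 0.07, 0],
  [0, 0, 0.05, 0],
  [0, 0, 0, 0],
  [0, 0, 0, 0],
  [0, 0, 0, 0],
])

```text
clock: 26.12
eef_pos: [0.5124, -0.0253, 0.1397]
tool_rot: [0.826, 0.563, -0.0, -0.0]
ft_force: [0.7, -1.0, -2.9]
grip_width: 0.0548
grasp_force: 65.5
```

Request:
apply_moves([
  [-0.01, -0.02, 0.05, 0],
  [0, 0, 0, 0],
  [0, 0, 0, 0],
  [0, 0, 0, 0],
  [0, 0, 0, 0],
])

```text
clock: 26.53
eef_pos: [0.512, -0.0254, 0.1387]
tool_rot: [0.826, 0.563, 0.0, 0.0]
ft_force: [0.4, 0.5, -2.6]
grip_width: 0.0545
grasp_force: 65.5
```

Request:
apply_moves([
  [0, 0, 0.03, 0],
  [0, 0, 0, 0],
  [0, 0, 0, 0],
  [0, 0, 0, 0],
  [0, 0, 0, 0],
])

```text
clock: 26.95
eef_pos: [0.512, -0.0254, 0.1381]
tool_rot: [0.826, 0.563, 0.0, 0.0]
ft_force: [-0.4, 0.3, -2.1]
grip_width: 0.055
grasp_force: 65.5
```

Request:
apply_moves([
  [0, 0, 0.03, 0],
  [0, 0, 0, 0],
  [0, 0, 0, 0],
  [0, 0, 0, 0],
  [0, 0, 0, 0],
])

```text
clock: 27.37
eef_pos: [0.5121, -0.0254, 0.1377]
tool_rot: [0.826, 0.563, 0.0, 0.0]
ft_force: [-0.7, 0.3, 0.1]
grip_width: 0.0551
grasp_force: 65.6
```

Request:
apply_moves([
  [0, 0, 0.03, 0],
  [0, 0, 0, 0],
  [0, 0, 0, 0],
  [0, 0, 0, 0],
  [0, 0, 0, 0],
])

```text
clock: 27.78
eef_pos: [0.5121, -0.0254, 0.1377]
tool_rot: [0.826, 0.563, 0.0, 0.0]
ft_force: [-2.8, 0.5, 5.1]
grip_width: 0.055
grasp_force: 66.4
```

It's in contact, so I'll release, rise and look.

Request:
apply_moves([
  [0, 0, -0.03, 0],
  [0, 0, 0, 0],
  [0, 0, 0, 0],
  [0, 0, 0, 0],
  [0, 0, 0, 0],
], claw=0)

```text
clock: 28.2
eef_pos: [0.5119, -0.0254, 0.1373]
tool_rot: [0.826, 0.563, -0.0, -0.0]
ft_force: [-0.4, 1.2, 0.4]
grip_width: 0.0852
grasp_force: 0.0
```

Request:
apply_moves([
  [0, 0, 0, 0],
  [0, 0, -0.5, 0],
  [0, 0, -1, 0],
  [0, 0, -1, 0],
  [0, 0, -1, 0],
])

```text
clock: 28.62
eef_pos: [0.5118, -0.0254, 0.2088]
tool_rot: [0.826, 0.563, -0.0, -0.0]
ft_force: [1.3, 0.9, 0.3]
grip_width: 0.0851
grasp_force: 0.0
```

Request:
apply_moves([
  [0, -0.5, -1, 0],
  [0, -1, -1, 0],
  [0, -1, 0, 0],
  [0, -1, 0, 0],
  [0, -1, 0, 0],
])

```text
clock: 29.03
eef_pos: [0.4277, 0.0077, 0.2488]
tool_rot: [0.826, 0.563, 0.001, 0.001]
ft_force: [0.2, 0.7, 0.3]
grip_width: 0.0856
grasp_force: 0.0
```

Request:
apply_moves([
  [0, -1, 0, 0],
  [0, -1, 0, 0],
  [0, -1, 0, 0],
  [0, 0, 0, 0],
  [0, 0, 0, 0],
])

```text
clock: 29.45
eef_pos: [0.3721, 0.0296, 0.2485]
tool_rot: [0.826, 0.564, 0.001, 0.001]
ft_force: [0.5, -0.6, -0.9]
grip_width: 0.0854
grasp_force: 0.0
```

```bash
python3 - <<'E'
from workcell import bot
import cv2,pickle
from h import *
o=bot.get_obs();print(o['clock'],o['eef_pos'])
d={n:bot.camera(n) for n in('top','scene')}
im=np.zeros((400,800,3),np.uint8); B=[.5119,-.0255,-.372]
for k,(n,u,v) in enumerate((('top',245,195),('scene',205,125))):
    t=cv2.resize(cv2.convertScaleAbs(d[n]['image'][v:v+100,u:u+100],alpha=1.8,beta=10),None,fx=4,fy=4,interpolation=cv2.INTER_CUBIC)
    for w,l,z in((.028,.06,.14),(.031,.075,.104),(.065,.095,.06)):
        P=(proj(d[n],place(B,rect(w,l,z)))-[u,v]+.375)*4
        cv2.polylines(t,[np.int32(P)],True,(0,255,0),1)
    im[:,400*k:400*k+400]=t
cv2.imwrite('pics/end.png',im)
E
```

```text
29.45 [0.37212002 0.02959585 0.24849734]
```

View pics/end.png

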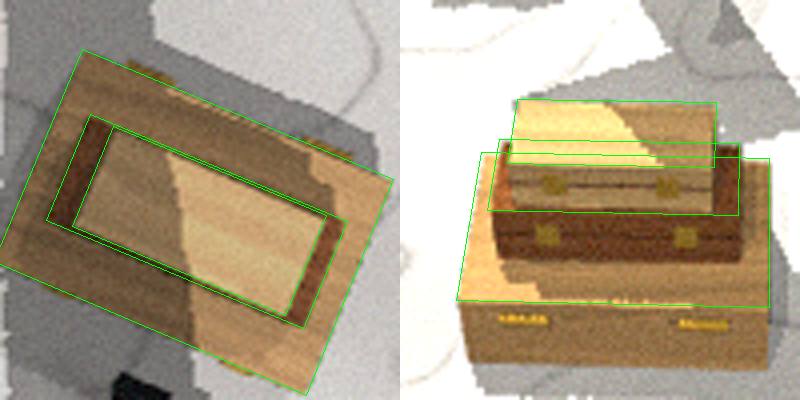

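The top and scene crops show the pale, brown and lid outlines all lying on the model: concentric, parallel and within about 1–2 mm. The lid is shut, so I'm handing in.

```bash
python3 -c "
from workcell import bot
print(bot.job_done())"
```

```text
the job is handed in; nothing more can be done
None
```

The lid is shut, with the brown case centred on it and the pale case centred on the brown one, all long sides parallel within about 1–2 mm in the final pictures; I set both cases down gently, did not touch the blue case or the tin, and handed the job in at about 29.5 s, though the hand-in returned no verdict.

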